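Change-over of a snap-held stage plate

TASK

Pull the stage plate up out of the dock, where two sprung rollers hold it upright, and lay it flat on the desk and let go. Then take it again across its width and put it over both pins of the steel pin base, fully home so that it lies flat on the base. Leave the other things on the desk where they are.

Things in the scene. Friction and masses are not known exactly. Their poses are not given: they have to be found in the camera images.
- stage_plate: Bare aluminium plate 8 thick, 100 long, 56 wide (mm), 0.10 to 0.17 kg, the same either face and either way round. Origin at its centre; x normal to the faces, y along the length, z across the width. Two through holes of diameter 10 at y = +35, -35, z = 0. Two notches in each short end at z = +12, -12. It starts upright in the dock, z up, centre 38, free top edge 66 over the desk.
- dock: Grey plastic storage dock fixed to the desk; origin under its centre, x the plate's thickness direction, y its length, z up. Foot 50 x 164 x 10 mm; a post at each end, y from 43 to 80 mm either way, 42 mm high, 32 mm thick. The plate stands on the foot, its ends in 10 mm wide slots of the posts. Dock and pin base stand one on the left, one on the right, either way; yaw within 0.35 rad.
- roller0 (a joint): Sprung steel roller of diameter 12 mm in one post of the dock, 26 mm over the desk; value: how far it is pressed back (m), 0 at rest. It sits 2 mm deep in a notch of the plate.
- roller1 (a joint): The same roller in the other post. Together they let the plate go at a straight upward pull of about 15 to 20 N, within the first 7 mm; 35 mm of lift clears the posts.
- pin_base: Dark steel base fixed to the desk: foot 64 x 124 x 6 mm, on it a block 38 (x) by 104 (y), flat top 20 mm over the desk. Origin under its centre, z up. Two upright pins of diameter 8 at y = +35, -35 mm, rising 14 above the top, the last 5 tapered to a 3 mm tip. The seated plate lies flat on the top, length along y, centre 24 over the desk, long edges 9 beyond the block on each side.
- objective: Microscope objective standing upright, 28 x 28 x 46 mm tall; origin under its centre. A bystander, loose on the desk.
- round_block: Round steel reference block, diameter 64, 15 mm tall; origin under its centre. A bystander, loose on the desk.
- hex_block: Six-sided steel reference block, 45 x 51 x 12 mm; origin under its centre. A bystander, loose on the desk.
- eraser: Eraser, 21 x 54 x 13 mm; origin under its centre. A bystander, loose on the desk.
- pen: Pen lying on the desk, 10 x 133 x 10 mm; origin under its centre. A bystander, loose on the desk.
- specimen: Round moulded specimen, diameter 40, 18 mm tall; origin under its centre. A bystander, loose on the desk.
Mind the look-alikes: they are no part of the job. There is more than one size of the stage_plate; the job needs the larger.

How it is judged (in metres and radians):
On the way, in this order (a step that is already met when the one before it is completed fails the run):
1. the plate is pulled up out of the dock ((z of stage_plate in the frame of dock above 0.072 m or horizontal distance between stage_plate and dock above 0.1 m)), for 0.1 s.
2. the plate lies flat on the desk, let go (height (world z) of stage_plate below 0.008 m and angle between the x axis of stage_plate and the z axis of pin_base, either way round below 0.08 rad and contact force between stage_plate and the fingers below 0.05 N and linear speed of stage_plate below 0.02 m/s), for 0.2 s.
At the end, for the whole second after the job is handed in: The stage plate lies at rest over both pins, flat on the base: centre within 3 mm of the base's centre line in x and y and within 2 mm of the seated height (24 mm over the desk), within 0.05 rad of flat and 0.06 rad of the base's direction (x of stage_plate in the frame of pin_base between -0.003 and 0.003 m and y of stage_plate in the frame of pin_base between -0.003 and 0.003 m and z of stage_plate in the frame of pin_base between 0.022 and 0.026 m and angle between the x axis of stage_plate and the z axis of pin_base, either way round below 0.05 rad and angle between the y axis of stage_plate and the y axis of pin_base, either way round below 0.06 rad and linear speed of stage_plate below 0.02 m/s); the robot touches nothing.
It fails at once if a bystander (objective, round block, hex block, eraser, pen or specimen) is shifted by more than 20 mm (distance of any of objective, round_block, hex_block, eraser, pen, specimen from where it was at the start of the episode above 0.02 m).
It also fails if it takes over 64 s, if anything falls off the work surface, if the arm or the gripper's body presses on something with over 40 N, if the wrist force passes 120 N, or if a joint passes its speed limit or range.

ROBOT

A 6-joint arm with a two-finger parallel gripper is mounted at the origin on a cart in front of the work surface, level with it; the furniture and walls round the work are solid. World frame = base frame: x ahead of the robot, y to its left, z up, the work surface at z = 0. Lengths are in m, angles in degrees, forces in N, time in s.
With the tool pointing down it reaches from about 0.35 to 0.775 m from the base axis. Payload 7.3 kg.
Tool frame: the origin (TCP) lies midway between the tips of the shut fingers; the grasp point (between the pads) lies 19 mm behind it (robot.pinch_z is the distance from the TCP to the grasp point, in m); z points along the fingers, y is the line along which they close (so a half turn about z gives the same grasp; the last joint's range is limited). The gripper opens to 92 mm and grips with 3 to 60 N. Pads are 19 mm wide; open, the fingers measure 130 mm over their backs; the gripper's body (75 mm by 190 mm) begins 47 mm behind the grasp point.
Start: joints at [57.926, 19.595, 87.324, -0, 73.075, -8.365], TCP at [0.211, 0.481, 0.227] pointing down, gripper open.
Joint ranges: [-145.02, 145.02], [-44.19, 115.74], [2.07, 154.8], [-57.11, 237.11], [16.16, 152.29], [-177.93, 177.93]. Speed limits (degrees/s): [147.25, 147.25, 180, 180, 180, 180].

INTERFACE

Orientations are given as [roll, pitch, yaw] about the fixed x, y, z axes, in that order (R = Rz(yaw) Ry(pitch) Rx(roll)).
In Python, from cell import robot gives the robot as it stands.
- The arm moves only by the tool move_arm, never from a script. Its argument "targets" is a list of rows, each a list of 6 numbers: the shift along the tool's x, y, z in m, then the turn, a rotation vector about the tool's x, y, z in rad. A call has exactly 5 rows; each row is the pose to reach, as a shift and turn from the pose commanded when the call began, along the tool's axes at that moment; what a row does not reach only later rows make up. A row lasts 1/12 s, in which the tool goes at most 41.7 mm and 7.16 degrees, less where a joint would pass 70% of its speed; a pose out of reach is approached as far as the arm can. A call with a gripper value outside its range is refused whole. "fingers" is the finger opening in m, from 0 to 0.0918, set as the call begins (left out, the last holds). The fingers move at their own pace and stop on an object; "force" is the grip in N (left out, the last holds). Time passes only in rows, so rows that repeat a pose let the fingers close, or fill a call up. It gives the time, the measured TCP pose, the force, the opening and the grip force at its end, in the units of the state.
- robot.read_state(): the state, without advancing time (a new reading comes with each control period).
- robot.get_image(name): name is "scene" or "top" or "wrist"; returns the picture (420x560x3 uint8, red, green, blue); there is no depth.
- robot.get_calibration(name): a dict with "camera_matrix" (3x3 intrinsics, pixels), "k1" (the pictures are not rectified: a ray, as slopes to the right and down, at radius r is drawn at 1 + k1 r^2 times it, then the intrinsics apply), "view" (4x4, takes a point from world to camera coordinates). Camera axes: x right, y up, looking along -z (the intrinsics and any distortion apply to the point x, -y, -z); pixel columns grow to the right and rows downward; lengths in m; the calibration is good to about 2 mm. A picture is of the moment at which its call begins: read the wrist's pose just before it. get_calibration takes no time and is no camera call; for the wrist camera it gives the pose at the moment of the call.
- robot.sign_off(): hands the job in; it is judged then, once.
The state is a dict: "clock": time; "q": joint angles; "dq": joint speeds; "effort": joint torques, N m; "position": TCP position; "orientation": TCP orientation; "wrist_force": force on the tool from outside, world axes, zero at the start; "torque": the same for the moment, N m; "opening": opening from 0.0 (shut) to 1.0 (fully open); "grip_force": force on a finger pad.
Only numpy, scipy, OpenCV 4.12 (cv2) and the standard library are available. Lean on these libraries where they do the work, as an engineer would, in place of code of your own. Each camera call takes 0.05 s, during which the arm holds its last target. There are 200 camera calls.

## Working session

There is one attempt and no reset: what is moved stays moved. The work goes in short steps, Python scripts to look and compute and a tool call to move; the robot and the scene stay as the last step left them, time stands still between calls to the robot, and variables do not carry over. Pictures are saved under pics/ and viewed, at most 14 in all, crops included, and the job is handed in when it is done.

Besides the shell and the picture viewer there is one more tool, called after "Call:" as a command line: name --pt "numbers of a row" for each row, then --argument value for the rest. move_arm: Moves the arm, as the interface text tells. Its arguments: {"type":"object","properties":{"targets":{"type":"array"},"fingers":{"type":"number"},"force":{"type":"number"}},"required":["targets"]}

```bash
mkdir -p pics; ls; python3 - <<'E'
from cell import robot
import cv2
for n in("top","scene"):
    im=robot.get_image(n); cv2.imwrite(f"pics/{n}0.png",im[:,:,::-1])
    print(n,robot.get_calibration(n))
print(robot.read_state(),robot.pinch_z)
E
```

```text
pics
top {'camera_matrix': array([[508.33440261,   0.        , 282.1530339 ],
       [  0.        , 508.33440261, 212.73519959],
       [  0.        ,   0.        ,   1.        ]]), 'k1': 0.0060592612548359456, 'view': array([[-0.01992062, -0.99973537,  0.01150446, -0.00355991],
       [ 0.99573761, -0.0188019 ,  0.09029449, -0.56966929],
       [-0.09005429,  0.01325415,  0.99584866, -1.626504  ],
       [ 0.        ,  0.        ,  0.        ,  1.        ]])}
scene {'camera_matrix': array([[382.88501823,   0.        , 272.4167443 ],
       [  0.        , 382.88501823, 208.45106551],
       [  0.        ,   0.        ,   1.        ]]), 'k1': -0.1006050455813362, 'view': array([[-0.68997369, -0.72351627, -0.02145961,  0.37289162],
       [ 0.31642844, -0.32815763,  0.8900481 , -0.23779402],
       [-0.65100641,  0.60731934,  0.45536125, -0.70349541],
       [ 0.        ,  0.        ,  0.        ,  1.        ]])}
{'clock': 0.1, 'q': array([ 5.79257773e+01,  1.96335592e+01,  8.73697793e+01,  1.09022846e-03,
        7.30746437e+01, -8.36441838e+00]), 'dq': array([-0.01558946, -0.12816204, -0.14023437, -0.10978667, -0.01715366,
        0.07051497]), 'effort': array([ 1.08484714e-03, -4.32006347e+01, -2.44693476e+01,  7.17545184e-02,
        5.25399204e-02,  1.62126662e-05]), 'position': array([0.21088709, 0.48040471, 0.22611641]), 'orientation': array([-1.79922999e+02, -1.23754495e-02,  1.56289869e+02]), 'wrist_force': array([-0.30505552, -0.18397149,  0.65376268]), 'torque': array([-0.04149644, -0.01730556, -0.02198725]), 'grip_force': 0.0, 'opening': 0.9998808714127158} 0.0188
```

View pics/top0.png

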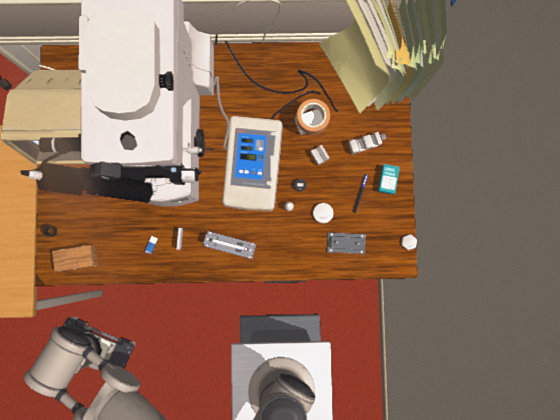

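View pics/scene0.png

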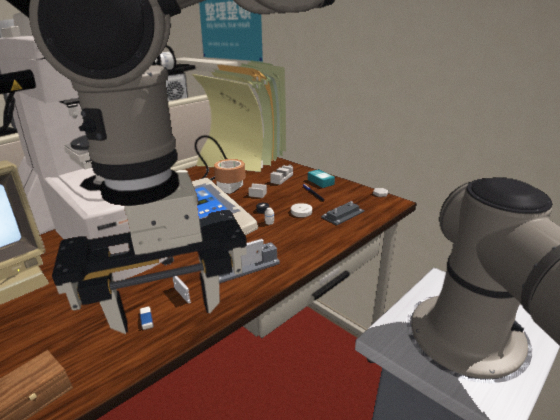

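The top view shows the dock with the plate at about (229,245) px and the dark pin base with two pins at about (347,243). The decoy small plate is at (179,238), the eraser at (151,244), the round block at (322,213) and the pen at (360,193). In the scene view the plate stands in the dock at about (250,255).

```bash
cat > h.py <<'E'
import numpy as np, cv2
from cell import robot
from scipy.spatial.transform import Rotation as R
def ray(cal,px):
    K=cal["camera_matrix"];k=cal["k1"];V=np.array(cal["view"])
    d=(np.array(px,float)-K[:2,2])/K[0,0]; u=d.copy()
    for _ in range(20): u=d/(1+k*(u@u))
    w=V[:3,:3].T@np.array([u[0],-u[1],-1.]); return -V[:3,:3].T@V[:3,3], w
def cast(cal,px,z):
    c,w=ray(cal,px); return c+w*(z-c[2])/w[2]
def proj(cal,p):
    K=cal["camera_matrix"];V=np.array(cal["view"]);q=V[:3,:3]@p+V[:3,3]
    u=np.array([q[0],-q[1]])/-q[2]; return K[:2,2]+K[0,0]*u*(1+cal["k1"]*(u@u))
def tool(s=None):
    s=s or robot.read_state(); return np.array(s["position"]),R.from_euler("xyz",s["orientation"],degrees=True)
def rel(p,yaw,roll=180,pitch=0):
    """shift & rotvec in tool frame from present measured pose to pose p, [roll,pitch,yaw] deg"""
    p0,R0=tool(); Rt=R.from_euler("xyz",[roll,pitch,yaw],degrees=True)
    return np.round(np.r_[R0.inv().apply(np.array(p)-p0),(R0.inv()*Rt).as_rotvec()],4)
E
python3 - <<'E'
from h import *
c=robot.get_calibration("top")
for n,p,z in[("dock",(229,245),.04),("base",(347,243),.02),("baseL",(329,243),.02),("baseR",(365,243),.02),("small",(179,238),.02),("eraser",(151,244),.01),("round",(322,213),.015),("dockL",(205,238),.04),("dockR",(254,252),.04),("thing",(409,242),.01),("dev",(250,205),.02),("dev2",(288,206),.02),("edge",(250,282),0)]: print(n,cast(c,p,z).round(3))
im=robot.get_image("top")[180:290,120:420]; cv2.imwrite("pics/crop.png",cv2.resize(im,None,fx=2.6,fy=2.6,interpolation=cv2.INTER_CUBIC)[:,:,::-1])
print(rel([.5,.05,.3],90)); w=robot.get_calibration("wrist"); V=w["view"]; print(w["camera_matrix"][0,0],w["k1"]); p,Rr=tool(); C=-V[:3,:3].T@V[:3,3]; print(Rr.inv().apply(C-p), Rr.inv().apply(V[:3,:3].T@[0,0,-1]))
E
```

```text
dock [0.468 0.158 0.04 ]
base [ 0.467 -0.223  0.02 ]
baseL [ 0.468 -0.165  0.02 ]
baseR [ 0.466 -0.282  0.02 ]
small [0.494 0.321 0.02 ]
eraser [0.477 0.414 0.01 ]
round [ 0.567 -0.145  0.015]
dockL [0.492 0.234 0.04 ]
dockR [0.444 0.078 0.04 ]
thing [ 0.467 -0.428  0.01 ]
dev [0.597 0.09  0.02 ]
dev2 [ 0.592 -0.034  0.02 ]
edge [0.347 0.094 0.   ]
[-4.378e-01 -2.779e-01 -7.350e-02 -1.100e-03  5.000e-04  1.157e+00]
371.415243239697 0.03574988443074074
[ 0.07845833 -0.00151105 -0.1585089 ] [-0.29061247  0.00111339  0.95684019]
```

View pics/crop.png

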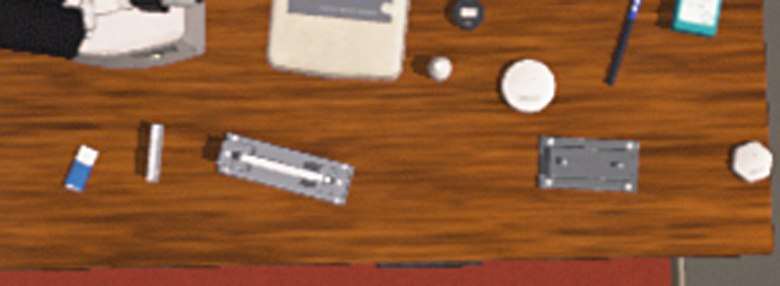

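Call:
move_arm --pt "-0.365 -0.19 0 0 0 1.456" --pt "-0.365 -0.19 0 0 0 1.456" --pt "-0.365 -0.19 0 0 0 1.456" --pt "-0.365 -0.19 0 0 0 1.456" --pt "-0.365 -0.19 0 0 0 1.456"

```text
clock: 0.57
position: [0.3422, 0.3167, 0.2266]
orientation: [-180.0, -0.0, 120.2]
wrist_force: [0.2, 0.7, 0.8]
opening: 0.997
grip_force: 0.0
```

```bash
python3 - <<'E'
from h import *
print(tool()[0], rel([.468,.158,.22],72.9))
E
```

```text
[0.34216193 0.31669575 0.2265859 ] [-2.004e-01  2.900e-02  6.600e-03 -2.000e-04  1.000e-04  8.250e-01]
```

Call:
move_arm --pt "-0.2 0.029 0.006 0 0 0.825" --pt "-0.2 0.029 0.006 0 0 0.825" --pt "-0.2 0.029 0.006 0 0 0.825" --pt "-0.2 0.029 0.006 0 0 0.825" --pt "-0.2 0.029 0.006 0 0 0.825"

```text
clock: 0.98
position: [0.4692, 0.1583, 0.2205]
orientation: [180.0, 0.0, 84.3]
wrist_force: [0.3, 0.9, 0.1]
opening: 0.998
grip_force: 0.0
```

Call:
move_arm --pt "0 0 0 0 0 0.2" --pt "0 0 0 0 0 0.2" --pt "0 0 0 0 0 0.2" --pt "0 0 0 0 0 0.2" --pt "0 0 0 0 0 0.2"

```text
clock: 1.4
position: [0.4678, 0.161, 0.2207]
orientation: [-180.0, 0.0, 73.4]
wrist_force: [0.6, 0.1, 0.2]
opening: 1.001
grip_force: 0.0
```

```bash
python3 - <<'E'
from h import *
import pickle
c=robot.get_calibration("wrist"); im=robot.get_image("wrist"); s=robot.read_state()
pickle.dump((c,s),open("w1.pkl","wb")); cv2.imwrite("pics/w1.png",im[:,:,::-1]); print(s["position"],s["orientation"])
E
```

```text
[0.46777664 0.16105829 0.22073724] [-1.79997531e+02 -3.03163552e-03  7.33711229e+01]
```

View pics/w1.png

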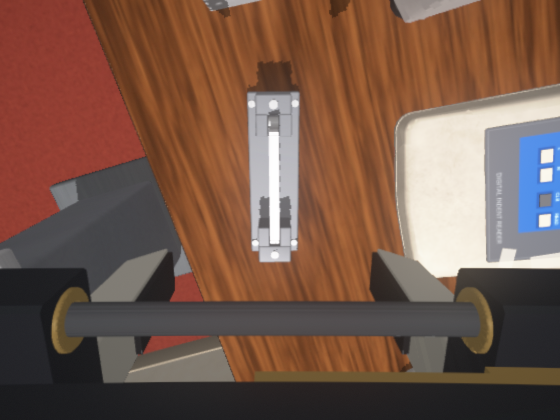

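The wrist view shows the dock upright in the image. The plate's bright top edge runs from (274,131) to (274,243), and the post corner screws are at about (252,104), (295,103), (255,244) and (294,243).

```bash
python3 - <<'E'
from h import *
import pickle
c,s=pickle.load(open("w1.pkl","rb")); im=cv2.imread("pics/w1.png"); g=im.min(2)
m=np.zeros_like(g); m[100:260,260:290]=(g[100:260,260:290]>225)*255
n,l,st,ce=cv2.connectedComponentsWithStats(m); i=1+np.argmax(st[1:,4]); print(st[i],ce[i])
r=cv2.minAreaRect(np.argwhere(l==i)[:,::-1].astype(np.float32)); print(r)
b=cv2.boxPoints(r); P=np.array([cast(c,p,.066) for p in b]); print(P.round(4))
e=[np.linalg.norm(P[1]-P[0]),np.linalg.norm(P[2]-P[1])]; print(e)
d=(P[1]-P[0]) if e[0]>e[1] else P[2]-P[1]; yaw=np.degrees(np.arctan2(d[1],d[0]))%180; ctr=P.mean(0); print(ctr,yaw)
for q in [(252,104),(295,103),(255,244),(294,243)]: print(cast(c,q,.01).round(4))
print(rel([*ctr[:2],.1],yaw),rel([*ctr[:2],.036],yaw))
E
```

```text
[ 269  132   11  112 1066] [273.68386492 186.05253283]
((273.7901611328125, 187.4690399169922), (111.05741882324219, 9.809914588928223), 89.22578430175781)
[[0.4786 0.2077 0.066 ]
 [0.4864 0.2055 0.066 ]
 [0.4599 0.1101 0.066 ]
 [0.4513 0.1125 0.066 ]]
[np.float64(0.008128325505579063), np.float64(0.09902847399480809)]
[0.46904706 0.15891655 0.066     ] 74.47442645568918
[0.4693 0.2323 0.01  ]
[0.5089 0.2215 0.01  ]
[0.4291 0.094  0.01  ]
[0.4694 0.0832 0.01  ]
[-1.700e-03  1.800e-03  1.207e-01 -0.000e+00 -1.000e-04 -1.930e-02] [-1.700e-03  1.800e-03  1.847e-01 -0.000e+00 -1.000e-04 -1.930e-02]
```

Call:
move_arm --pt "-0.0017 0.0018 0.04 0 0 -0.019" --pt "-0.0017 0.0018 0.08 0 0 -0.019" --pt "-0.0017 0.0018 0.11 0 0 -0.019" --pt "-0.0017 0.0018 0.13 0 0 -0.019" --pt "-0.0017 0.0018 0.14 0 0 -0.019" --fingers 0.05

```text
clock: 1.87
position: [0.4674, 0.1587, 0.0781]
orientation: [-179.8, 0.1, 74.4]
wrist_force: [-0.4, -0.1, 0.1]
opening: 0.683
grip_force: 0.0
```

Call:
move_arm --pt "0 0 0.015 0 0 0" --pt "0 0 0.03 0 0 0" --pt "0 0 0.04 0 0 0" --pt "0 0 0.045 0 0 0" --pt "0 0 0.045 0 0 0"

```text
clock: 2.28
position: [0.4691, 0.1587, 0.0353]
orientation: [-180.0, 0.0, 74.3]
wrist_force: [-0.9, -0.1, -0.1]
opening: 0.543
grip_force: 0.0
```

Call:
move_arm --pt "0 0 0 0 0 0" --pt "0 0 0 0 0 0" --pt "0 0 0 0 0 0" --pt "0 0 0 0 0 0" --pt "0 0 0 0 0 0" --fingers 0 --force 60

```text
clock: 2.7
position: [0.4696, 0.1586, 0.0362]
orientation: [180.0, -0.0, 74.3]
wrist_force: [0.6, 0.6, -0.2]
opening: 0.23
grip_force: 0.0
```

Call:
move_arm --pt "0 0 0 0 0 0" --pt "0 0 0 0 0 0" --pt "0 0 0 0 0 0" --pt "0 0 0 0 0 0" --pt "0 0 0 0 0 0"

```text
clock: 3.12
position: [0.4693, 0.1585, 0.0359]
orientation: [180.0, -0.0, 74.3]
wrist_force: [-2.1, -0.4, 3.1]
opening: 0.083
grip_force: 60.0
```

Call:
move_arm --pt "0 0 -0.003 0 0 0" --pt "0 0 -0.006 0 0 0" --pt "0 0 -0.009 0 0 0" --pt "0 0 -0.012 0 0 0" --pt "0 0 -0.015 0 0 0"

```text
clock: 3.53
position: [0.4691, 0.1585, 0.051]
orientation: [-180.0, 0.0, 74.3]
wrist_force: [-1.5, 0.2, -1.0]
opening: 0.083
grip_force: 60.0
```

Call:
move_arm --pt "0 0 -0.015 0 0 0" --pt "0 0 -0.03 0 0 0" --pt "0 0 -0.05 0 0 0" --pt "0 0 -0.065 0 0 0" --pt "0 0 -0.065 0 0 0"

```text
clock: 3.95
position: [0.4717, 0.1589, 0.1195]
orientation: [179.6, -0.2, 74.3]
wrist_force: [0.7, 0.9, -1.5]
opening: 0.082
grip_force: 60.0
```

```bash
python3 - <<'E'
from h import *
s=robot.read_state(); print(s["wrist_force"],s["q"],s["opening"]*.0918)
im=robot.get_image("scene"); w=robot.get_image("wrist")
a=np.hstack([im[100:400,100:450],w[100:400,150:450]]);cv2.imwrite("pics/g.png",a[:,:,::-1])
# target: over open desk, length tangential, tilt out 40deg
print(rel([.46,-.04,.12],90))
E
```

```text
[ 0.66836473  0.94284453 -1.51901217] [ 9.79141911e+00  2.32934500e+01  1.00590212e+02 -6.94830956e-03
  5.56643114e+01  2.54884200e+01] 0.007533405352192004
[-0.1938  0.0443 -0.0036  0.0024 -0.0007 -0.274 ]
```

View pics/g.png

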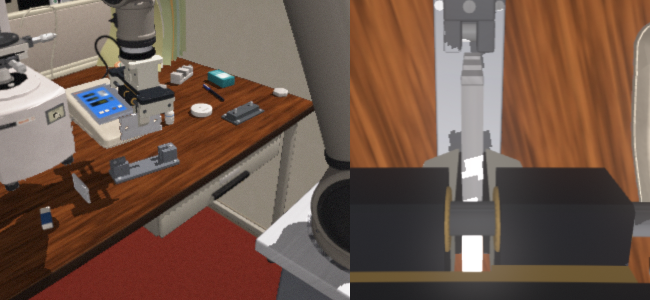

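The plate is out of the dock and gripped square between the fingers. The dock is empty and nothing else has moved. Next I lay the plate at about (0.445, -0.08), tilted 30° inward.

```bash
python3 - <<'E'
from h import *
print(rel([.43,-.08,.12],85))
E
```

```text
[-0.2404  0.0262 -0.0037  0.0024 -0.0008 -0.1867]
```

Call:
move_arm --pt "-0.04 0.004 0 0.001 0 -0.03" --pt "-0.08 0.009 0 0.002 0 -0.06" --pt "-0.12 0.013 0 0.002 0 -0.09" --pt "-0.16 0.017 0 0.002 0 -0.12" --pt "-0.2 0.022 0 0.002 0 -0.15"

```text
clock: 4.47
position: [0.4349, -0.0413, 0.1148]
orientation: [-179.8, -0.0, 83.0]
wrist_force: [1.7, -0.5, -1.8]
opening: 0.087
grip_force: 60.0
```

Call:
move_arm --pt "-0.025 0.002 0 0 0 -0.02" --pt "-0.039 0.004 0 0 0 -0.037" --pt "-0.039 0.004 0 0 0 -0.037" --pt "-0.039 0.004 0 0 0 -0.037" --pt "-0.039 0.004 0 0 0 -0.037"

```text
clock: 4.88
position: [0.435, -0.0784, 0.1151]
orientation: [-179.8, -0.1, 85.0]
wrist_force: [0.1, 1.0, -2.0]
opening: 0.079
grip_force: 60.0
```

Call:
move_arm --pt "0 0 0 0.1 0 0" --pt "0 0 0 0.2 0 0" --pt "0 0 0 0.32 0 0" --pt "0 0 0 0.44 0 0" --pt "0 0 0 0.524 0 0"

```text
clock: 5.3
position: [0.4365, -0.0779, 0.1154]
orientation: [-149.6, 0.0, 85.1]
wrist_force: [0.4, 0.2, -2.7]
opening: 0.085
grip_force: 60.0
```

```bash
python3 - <<'E'
from h import *
s=robot.read_state(); print(s["wrist_force"],s["q"],s["position"],s["orientation"])
p,r=tool(); print(r.apply([0,0,1]), r.inv().apply([0,0,-1]), r.apply([1,0,0]))
E
```

```text
[ 0.38194614  0.23628566 -2.68818507] [-15.97480076  36.51631056  85.36452282  -5.61930061  88.06305947
  -9.40921877] [ 0.43645706 -0.07785394  0.11542922] [-1.49591253e+02  2.30417280e-02  8.51337242e+01]
[-0.50437032  0.04259266 -0.86243634] [4.02154008e-04 5.06165385e-01 8.62436341e-01] [ 8.48304550e-02  9.96395319e-01 -4.02154008e-04]
```

Call:
move_arm --pt "0 0.013 0.022 0 0 0" --pt "0 0.025 0.043 0 0 0" --pt "0 0.035 0.06 0 0 0" --pt "0 0.041 0.07 0 0 0" --pt "0 0.043 0.0733 0 0 0"

```text
clock: 5.72
position: [0.435, -0.0778, 0.029]
orientation: [-149.7, -0.0, 85.1]
wrist_force: [0.0, 0.6, -0.6]
opening: 0.084
grip_force: 60.0
```

Call:
move_arm --pt "0 0.0005 0.0009 0 0 0" --pt "0 0.001 0.0018 0 0 0" --pt "0 0.0015 0.0026 0 0 0" --pt "0 0.002 0.0034 0 0 0" --pt "0 0.002 0.0034 0 0 0"

```text
clock: 6.13
position: [0.4363, -0.0793, 0.0273]
orientation: [-149.9, -0.0, 85.0]
wrist_force: [0.4, 0.1, -2.1]
opening: 0.082
grip_force: 60.0
```

Call:
move_arm --pt "0 0.0005 0.0009 0 0 0" --pt "0 0.001 0.0018 0 0 0" --pt "0 0.0013 0.0022 0 0 0" --pt "0 0.0013 0.0022 0 0 0" --pt "0 0.0013 0.0022 0 0 0"

```text
clock: 6.55
position: [0.4359, -0.0792, 0.0243]
orientation: [-149.9, -0.0, 85.0]
wrist_force: [-0.9, 0.7, -0.3]
opening: 0.084
grip_force: 60.0
```

Call:
move_arm --pt "0 0 0 0 0 0" --pt "0 0 0 0 0 0" --pt "0 0 0 0 0 0" --pt "0 0 0 0 0 0" --pt "0 0 0 0 0 0" --fingers 0.022

```text
clock: 6.97
position: [0.4359, -0.0791, 0.0242]
orientation: [-149.9, -0.0, 85.0]
wrist_force: [-0.5, -1.4, -0.6]
opening: 0.24
grip_force: 0.2
```

Call:
move_arm --pt "0 0 -0.008 0 0 0" --pt "0 0 -0.016 0 0 0" --pt "0 0 -0.024 0 0 0" --pt "0 0 -0.032 0 0 0" --pt "0 0 -0.04 0 0 0"

```text
clock: 7.38
position: [0.4566, -0.081, 0.0599]
orientation: [-149.9, -0.0, 85.0]
wrist_force: [0.4, 0.6, -0.0]
opening: 0.239
grip_force: 0.0
```

Call:
move_arm --pt "0 0 -0.01 0 0 0" --pt "0 0 -0.025 0 0 0" --pt "0 0 -0.045 0 0 0" --pt "0 0 -0.07 0 0 0" --pt "0 0 -0.09 0 0 0"

```text
clock: 7.8
position: [0.5019, -0.0849, 0.1387]
orientation: [-149.9, -0.0, 85.0]
wrist_force: [0.3, 0.0, -1.1]
opening: 0.245
grip_force: 0.0
```

```bash
python3 - <<'E'
from h import *
s=robot.read_state(); print(s["wrist_force"],s["position"])
im=robot.get_image("scene"); w=robot.get_image("wrist"); t=robot.get_image("top")[180:290,240:420]
t=cv2.resize(t,None,fx=1.6,fy=1.6); a=np.zeros((500,760,3),np.uint8); a[:300,:350]=im[100:400,100:450]; a[:420,350:]=w[:,75:485]; a[300:476,:288]=t; cv2.imwrite("pics/l.png",a[:,:,::-1])
E
```

```text
[ 0.28016155  0.01808486 -1.06356017] [ 0.50192724 -0.08490798  0.13867689]
```

View pics/l.png

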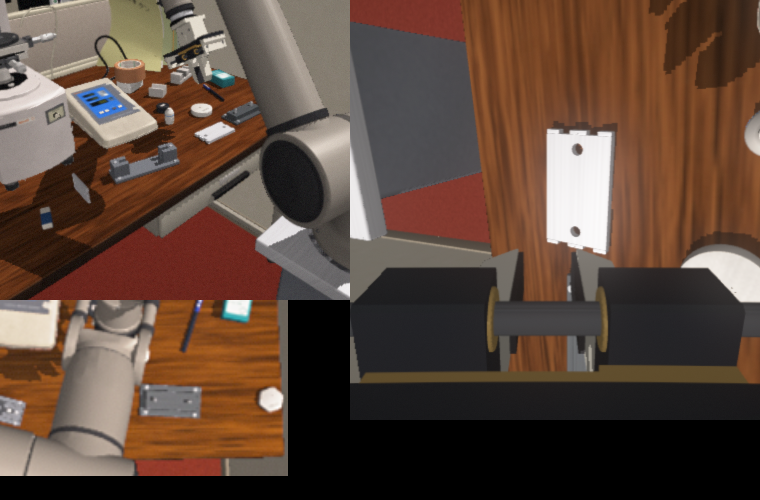

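The plate lies flat at about (580,190) in the composite, which is about (305,190) px in the wrist image, with both holes visible. The pin base is untouched. I'll measure the base first, with the tool vertical above it.

```bash
python3 - <<'E'
from h import *
print(rel([.467,-.223,.24],90))
E
```

```text
[-0.1405 -0.0709 -0.0771 -0.5222 -0.0224 -0.0849]
```

Call:
move_arm --pt "-0.03 -0.015 -0.025 -0.1 0 -0.02" --pt "-0.06 -0.03 -0.045 -0.21 -0.01 -0.04" --pt "-0.09 -0.045 -0.06 -0.32 -0.015 -0.055" --pt "-0.12 -0.06 -0.07 -0.43 -0.02 -0.07" --pt "-0.14 -0.071 -0.077 -0.522 -0.022 -0.085" --fingers 0.0918

```text
clock: 8.37
position: [0.4649, -0.2242, 0.24]
orientation: [179.9, 0.1, 90.0]
wrist_force: [0.3, -1.0, 0.8]
opening: 0.554
grip_force: 0.0
```

Call:
move_arm --pt "0 0 0 0 0 0" --pt "0 0 0 0 0 0" --pt "0 0 0 0 0 0" --pt "0 0 0 0 0 0" --pt "0 0 0 0 0 0"

```text
clock: 8.78
position: [0.4666, -0.2211, 0.2374]
orientation: [-179.6, -0.2, 90.1]
wrist_force: [-0.3, 0.7, -0.2]
opening: 0.918
grip_force: 0.0
```

```bash
python3 - <<'E'
from h import *
import pickle
c=robot.get_calibration("wrist"); s=robot.read_state(); im=robot.get_image("wrist")
pickle.dump((c,s),open("w2.pkl","wb")); cv2.imwrite("pics/w2.png",im[:,:,::-1]); print(s["position"],s["orientation"])
E
```

```text
[ 0.4665678  -0.22113764  0.23739869] [-1.79639948e+02 -1.73955174e-01  9.00976935e+01]
```

View pics/w2.png

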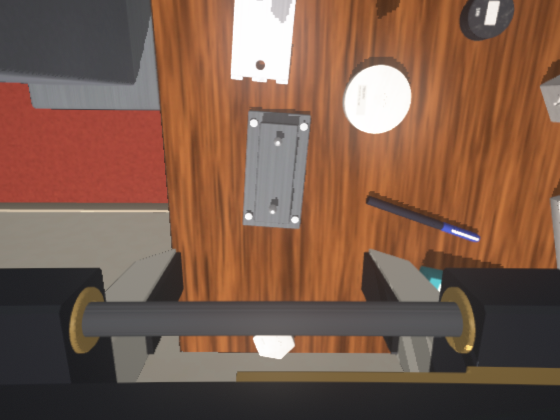

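The base is in view. Its corner screws are at about (254,123), (304,127), (249,216) and (295,219), and the pins are at about (279,135) and (272,199). The plate is at the top of the image, around (265,40).

```bash
python3 - <<'E'
from h import *
import pickle
c,s=pickle.load(open("w2.pkl","rb")); im=cv2.imread("pics/w2.png"); g=im.min(2)
m=np.zeros_like(g); m[112:228,243:312]=(g[112:228,243:312]>170)*255
n,l,st,ce=cv2.connectedComponentsWithStats(m)
for i in range(1,n):
    if st[i,4]>3: print(st[i],ce[i].round(1),cast(c,ce[i],.007)[:2].round(4),cast(c,ce[i],.034)[:2].round(4))
cv2.imwrite("pics/w2c.png",cv2.resize(im[105:235,235:320],None,fx=6,fy=4.5,interpolation=cv2.INTER_CUBIC))
E
```

```text
[250 119   8   8  55] [253.5 122.8] [ 0.446  -0.1705] [ 0.4475 -0.1687]
[300 123   8   8  54] [303.4 126.6] [ 0.4971 -0.1742] [ 0.495  -0.1721]
[275 141   5   5  24] [277.1 143.1] [ 0.4703 -0.191 ] [ 0.47   -0.1877]
[270 210   5   4  18] [272.  211.7] [ 0.4652 -0.2656] [ 0.4653 -0.2572]
[245 213   8   7  47] [248.2 216. ] [ 0.4389 -0.2707] [ 0.4409 -0.2619]
[291 216   8   8  48] [294.5 219.5] [ 0.49   -0.2745] [ 0.4884 -0.2655]
```

View pics/w2c.png

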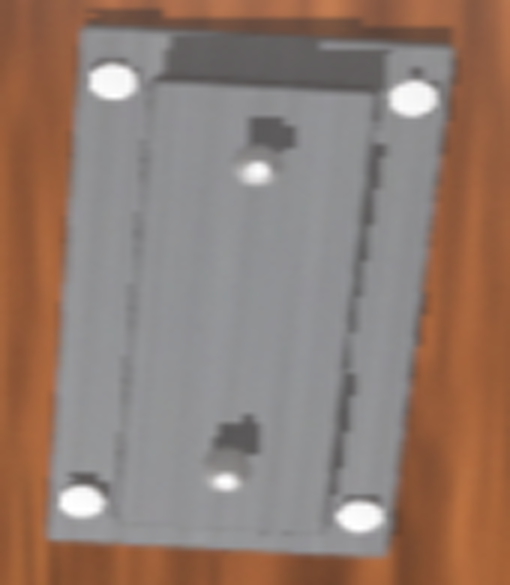

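The tips sit at (277.1,143.1) and (272.0,211.7) px. Cast to z = 34 mm they are 69.7 mm apart, with the centre at (0.4677, -0.2225) and yaw 86.0°, which agrees with the screws. Next I measure the plate.

```bash
python3 - <<'E'
from h import *
print(rel([.452,-.08,.22],86))
E
```

```text
[ 0.1412 -0.0142  0.018  -0.0061 -0.0026  0.0716]
```

Call:
move_arm --pt "0.03 -0.003 0.004 -0.002 -0.001 0.015" --pt "0.07 -0.007 0.009 -0.004 -0.002 0.035" --pt "0.11 -0.011 0.014 -0.006 -0.003 0.055" --pt "0.135 -0.013 0.017 -0.006 -0.003 0.068" --pt "0.141 -0.014 0.018 -0.006 -0.003 0.072" --fingers 0.0918

```text
clock: 9.25
position: [0.4512, -0.0771, 0.2201]
orientation: [-180.0, -0.0, 86.1]
wrist_force: [-0.4, -0.5, -1.1]
opening: 0.995
grip_force: 0.0
```

Call:
move_arm --pt "0 0 0 0 0 0" --pt "0 0 0 0 0 0" --pt "0 0 0 0 0 0" --pt "0 0 0 0 0 0" --pt "0 0 0 0 0 0"

```text
clock: 9.67
position: [0.4523, -0.0824, 0.221]
orientation: [179.9, 0.1, 85.8]
wrist_force: [0.1, 0.1, 0.4]
opening: 0.996
grip_force: 0.0
```

```bash
cat > plate.py <<'E'
from h import *
def plate(z=.008,nm="w3"):
    c=robot.get_calibration("wrist"); im=robot.get_image("wrist"); cv2.imwrite(f"pics/{nm}.png",im[:,:,::-1])
    g=im.min(2); m=(g>150).astype(np.uint8)*255
    n,l,st,ce=cv2.connectedComponentsWithStats(m)
    out=[]
    for i in range(1,n):
        if st[i,4]<2500: continue
        k=(l==i).astype(np.uint8); P=cast(c,ce[i],z)
        cs,h=cv2.findContours(k,cv2.RETR_CCOMP,cv2.CHAIN_APPROX_NONE)
        H=[]
        for q,hh in zip(cs,h[0]):
            if hh[3]>=0 and cv2.contourArea(q)>15:
                M=cv2.moments(q); H.append((M["m10"]/M["m00"],M["m01"]/M["m00"],cv2.contourArea(q)))
        r=cv2.minAreaRect(max(cs,key=cv2.contourArea)); print(st[i],P.round(4),"rect",np.round([cast(c,p,z)[:2] for p in cv2.boxPoints(r)],4).tolist(),r[2])
        for q in H: print("  hole",np.round(q,1),cast(c,q[:2],z)[:2].round(4))
E
python3 - <<'E'
from plate import *
plate(); s=robot.read_state(); print(s["position"],s["orientation"])
E
```

```text
[ 403    0  157   69 7620] [0.6443 0.0304 0.008 ] rect [[0.5809, 0.0119], [0.5804, 0.0666], [0.7155, 0.0509], [0.7231, -0.0042]] 1.6365771293640137
[ 247  121   58   99 5280] [ 0.4563 -0.0781  0.008 ] rect [[0.4324, -0.0283], [0.4878, -0.0323], [0.483, -0.133], [0.423, -0.1286]] 90.0
  hole [274.5 204.8  58. ] [ 0.4531 -0.1152]
  hole [275.8 136.9  77.5] [ 0.4593 -0.0455]
[ 356  200   63   55 2735] [ 0.5703 -0.1486  0.008 ] rect [[0.5378, -0.1162], [0.6014, -0.1209], [0.6038, -0.1819], [0.5373, -0.1772]] 90.0
[ 0.45221266 -0.08226395  0.22101697] [1.79862225e+02 1.06882978e-01 8.57873242e+01]
```

```bash
python3 - <<'E'
from h import *
print(rel([.4562,-.0803,.05],84.9)); print(rel([.4562,-.0803,.003],84.9))
E
```

```text
[0.0026 0.0034 0.171  0.0024 0.0018 0.0155]
[0.0027 0.0033 0.218  0.0024 0.0018 0.0155]
```

Call:
move_arm --pt "0.002 0.003 0.04 0.0024 0.0018 0.0155" --pt "0.0026 0.0034 0.08 0.0024 0.0018 0.0155" --pt "0.0026 0.0034 0.12 0.0024 0.0018 0.0155" --pt "0.0026 0.0034 0.15 0.0024 0.0018 0.0155" --pt "0.0026 0.0034 0.17 0.0024 0.0018 0.0155"

```text
clock: 10.13
position: [0.4545, -0.0794, 0.0482]
orientation: [-179.8, -0.1, 84.9]
wrist_force: [-0.1, -0.2, 0.7]
opening: 1.0
grip_force: 0.0
```

Call:
move_arm --pt "0 0 0.015 0 0 0" --pt "0 0 0.03 0 0 0" --pt "0 0 0.039 0 0 0" --pt "0 0 0.042 0 0 0" --pt "0 0 0.042 0 0 0"

```text
clock: 10.55
position: [0.4559, -0.0796, 0.0087]
orientation: [-179.9, -0.0, 84.9]
wrist_force: [-0.3, 0.6, -0.1]
opening: 1.0
grip_force: 0.0
```

```bash
python3 - <<'E'
from h import *
print(rel([.4562,-.0803,.003],84.9), robot.read_state()["wrist_force"])
E
```

```text
[-0.0007  0.0004  0.0057 -0.0009 -0.0003  0.0008] [-0.27176293  0.58302945 -0.12188561]
```

Call:
move_arm --pt "0 0 0.002 0 0 0" --pt "0 0 0.004 0 0 0" --pt "0 0 0.0055 0 0 0" --pt "0 0 0.0055 0 0 0" --pt "0 0 0.0055 0 0 0"

```text
clock: 10.97
position: [0.4562, -0.0794, 0.0039]
orientation: [180.0, 0.0, 85.0]
wrist_force: [0.4, 0.2, 0.8]
opening: 1.003
grip_force: 0.0
```

Call:
move_arm --pt "0 0 0 0 0 0" --pt "0 0 0 0 0 0" --pt "0 0 0 0 0 0" --pt "0 0 0 0 0 0" --pt "0 0 0 0 0 0" --fingers 0 --force 25

```text
clock: 11.38
position: [0.4561, -0.0793, 0.0036]
orientation: [180.0, -0.0, 85.0]
wrist_force: [0.8, 0.1, -0.5]
opening: 0.685
grip_force: 0.0
```

Call:
move_arm --pt "0 0 0 0 0 0" --pt "0 0 0 0 0 0" --pt "0 0 0 0 0 0" --pt "0 0 0 0 0 0" --pt "0 0 0 0 0 0"

```text
clock: 11.8
position: [0.4561, -0.0793, 0.0036]
orientation: [180.0, -0.0, 85.0]
wrist_force: [-0.2, -0.0, 0.6]
opening: 0.604
grip_force: 25.0
```

Call:
move_arm --pt "0 0 -0.01 0 0 0" --pt "0 0 -0.03 0 0 0" --pt "0 0 -0.055 0 0 0" --pt "0 0 -0.075 0 0 0" --pt "0 0 -0.08 0 0 0"

```text
clock: 12.22
position: [0.4575, -0.0798, 0.0861]
orientation: [179.7, 0.1, 85.0]
wrist_force: [2.0, -0.5, -0.8]
opening: 0.606
grip_force: 25.0
```

```bash
python3 - <<'E'
from h import *
s=robot.read_state(); print(s["position"],s["orientation"],s["wrist_force"],s["opening"]*91.8)
im=robot.get_image("wrist"); cv2.imwrite("pics/h.png",im[:,:,::-1])
print(rel([.4677,-.2225,.085],86))
E
```

```text
[ 0.45745754 -0.07977381  0.08606348] [1.79742564e+02 5.79385536e-02 8.49796471e+01] [ 1.95959687 -0.5207866  -0.82556914] 55.608561958205655
[-0.1413  0.0228  0.0008  0.0043  0.001  -0.0178]
```

View pics/h.png

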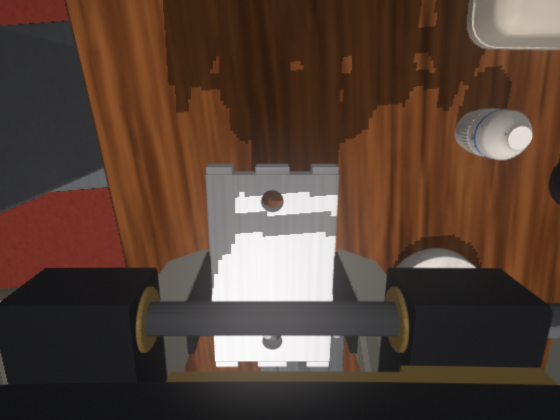

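The plate is held level and straight, with both holes visible at about (272,201) and (272,341).

```bash
python3 - <<'E'
from h import *
c=robot.get_calibration("wrist"); p,r=tool(); im=cv2.imread("pics/h.png")
hs=[]
for x0,y0 in((272,201),(272,341)):
    w=cv2.cvtColor(im[y0-13:y0+14,x0-13:x0+14],cv2.COLOR_BGR2HSV)
    hs.append((x0,y0)); 
    for z in(-.004,-.006):
        C,d=ray(c,(x0,y0)); Ct=r.inv().apply(C-p); dt=r.inv().apply(d); print((x0,y0),z,(Ct+dt*(z-Ct[2])/dt[2]).round(4))
a=im[180:222,250:294]; b=im[325:360,250:294]
o=np.vstack([cv2.resize(a,(528,300),interpolation=cv2.INTER_NEAREST),cv2.resize(b,(528,300),interpolation=cv2.INTER_NEAREST)]); cv2.imwrite("pics/hc.png",o)
E
```

```text
(272, 201) -0.004 [ 0.0334 -0.0001 -0.004 ]
(272, 201) -0.006 [ 0.034  -0.0001 -0.006 ]
(272, 341) -0.004 [-0.0372 -0.0001 -0.004 ]
(272, 341) -0.006 [-0.0357 -0.0001 -0.006 ]
```

View pics/hc.png

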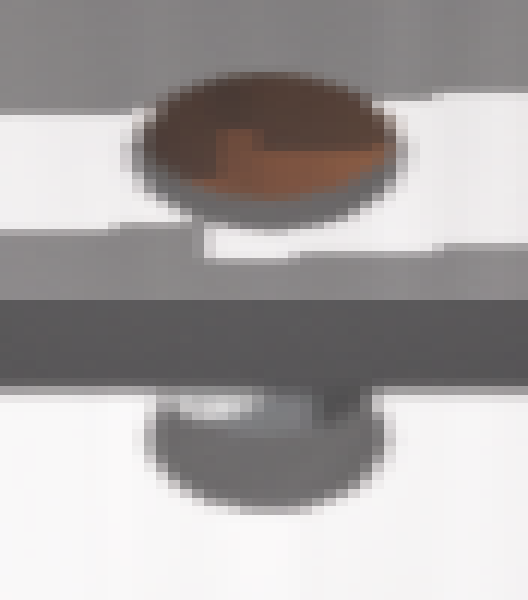

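```bash
python3 - <<'E'
from h import *
print(rel([.4678,-.2211,.085],86))
E
```

```text
[-0.1399  0.0228  0.0008  0.0043  0.001  -0.0178]
```

Call:
move_arm --pt "-0.025 0.004 0 0 0 -0.003" --pt "-0.06 0.01 0 0 0 -0.008" --pt "-0.1 0.016 0 0 0 -0.013" --pt "-0.13 0.021 0 0 0 -0.017" --pt "-0.14 0.0228 0 0 0 -0.018"

```text
clock: 12.68
position: [0.4664, -0.2247, 0.0822]
orientation: [-180.0, 0.0, 85.9]
wrist_force: [0.2, -0.9, -1.9]
opening: 0.605
grip_force: 25.0
```

Call:
move_arm --pt "0 0 0.01 0 0 0" --pt "0 0 0.02 0 0 0" --pt "0 0 0.03 0 0 0" --pt "0 0 0.034 0 0 0" --pt "0 0 0.034 0 0 0"

```text
clock: 13.1
position: [0.4655, -0.2188, 0.0477]
orientation: [-179.8, -0.1, 86.1]
wrist_force: [-0.6, -0.4, -0.8]
opening: 0.608
grip_force: 25.0
```

Call:
move_arm --pt "0 0 0 0 0 0" --pt "0 0 0 0 0 0" --pt "0 0 0 0 0 0" --pt "0 0 0 0 0 0" --pt "0 0 0 0 0 0"

```text
clock: 13.52
position: [0.4667, -0.2209, 0.05]
orientation: [180.0, 0.0, 86.0]
wrist_force: [-0.5, 0.3, -0.5]
opening: 0.603
grip_force: 25.0
```

```bash
python3 - <<'E'
from h import *
im=robot.get_image("wrist"); s=robot.read_state(); print(s["position"],s["orientation"],s["wrist_force"]); print(rel([.4678,-.2211,.045],86))
cv2.imwrite("pics/v.png",cv2.resize(im[150:370,190:360],None,fx=3.5,fy=2.7,interpolation=cv2.INTER_CUBIC)[:,:,::-1])
E
```

```text
[ 0.46665429 -0.22084244  0.04987542] [1.79962927e+02 1.13182512e-02 8.60090936e+01] [ 0.89279111  0.04951174 -0.9047968 ]
[-0.0002  0.0012  0.0049  0.0006  0.0002  0.0002]
```

View pics/v.png

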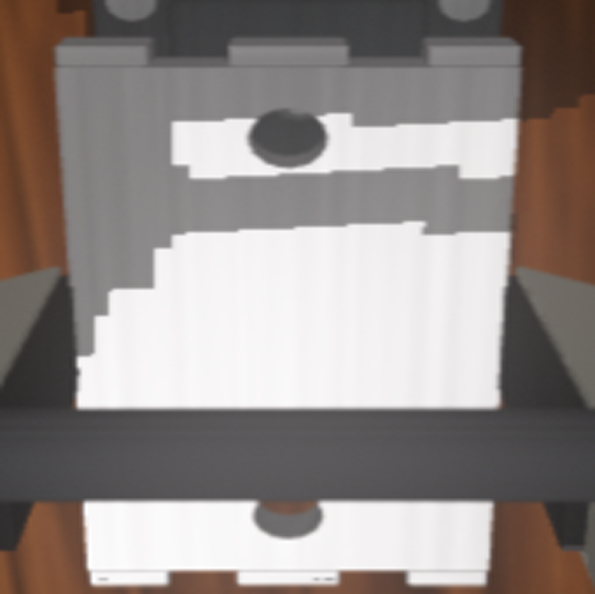

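Through the gap ahead of the plate, the base screws at crop (130,5) and (463,5) centre about 1.2 mm to the right of the plate's midline. That agrees with the computed +1.2 mm shift in tool y, so I correct and descend.

Call:
move_arm --pt "0 0.0006 0 0 0 0" --pt "0 0.0012 0.003 0 0 0" --pt "0 0.0012 0.006 0 0 0" --pt "0 0.0012 0.009 0 0 0" --pt "0 0.0012 0.012 0 0 0"

```text
clock: 13.98
position: [0.4676, -0.2208, 0.0371]
orientation: [-180.0, -0.0, 86.0]
wrist_force: [-0.4, 0.2, -1.4]
opening: 0.606
grip_force: 25.0
```

Call:
move_arm --pt "0 0 0.001 0 0 0" --pt "0 0 0.002 0 0 0" --pt "0 0 0.003 0 0 0" --pt "0 0 0.004 0 0 0" --pt "0 0 0.005 0 0 0"

```text
clock: 14.4
position: [0.4677, -0.2209, 0.0325]
orientation: [180.0, -0.0, 86.0]
wrist_force: [-0.7, -0.6, -0.8]
opening: 0.6
grip_force: 25.0
```

```bash
python3 - <<'E'
from h import *
s=robot.read_state(); print(s["position"],s["orientation"],s["wrist_force"],s["torque"]); print(rel([.4678,-.2211,.0236],86))
E
```

```text
[ 0.46774913 -0.22089494  0.03253812] [ 1.79988034e+02 -1.00137732e-03  8.60067044e+01] [-0.73801948 -0.5563048  -0.75749745] [-0.03257909  0.0409381   0.01913782]
[-0.0002  0.0001  0.0089  0.0002 -0.      0.0001]
```

Call:
move_arm --pt "0 0 0.001 0 0 0" --pt "0 0 0.002 0 0 0" --pt "0 0 0.003 0 0 0" --pt "0 0 0.004 0 0 0" --pt "0 0 0.005 0 0 0"

```text
clock: 14.82
position: [0.4677, -0.2209, 0.0275]
orientation: [180.0, -0.0, 86.0]
wrist_force: [-0.3, 0.5, -1.8]
opening: 0.602
grip_force: 25.0
```

Call:
move_arm --pt "0 0 0.001 0 0 0" --pt "0 0 0.002 0 0 0" --pt "0 0 0.003 0 0 0" --pt "0 0 0.0035 0 0 0" --pt "0 0 0.0037 0 0 0"

```text
clock: 15.23
position: [0.4676, -0.2208, 0.0238]
orientation: [-180.0, -0.0, 86.0]
wrist_force: [0.1, 0.2, -1.4]
opening: 0.606
grip_force: 25.0
```

Sliding freely; go down a touch more until contact, then release and rise.

Call:
move_arm --pt "0 0 0.0005 0 0 0" --pt "0 0 0.001 0 0 0" --pt "0 0 0.001 0 0 0" --pt "0 0 0.001 0 0 0" --pt "0 0 0.001 0 0 0"

```text
clock: 15.65
position: [0.4677, -0.2209, 0.0236]
orientation: [180.0, 0.0, 86.0]
wrist_force: [-1.6, 0.9, 6.3]
opening: 0.607
grip_force: 25.0
```

Call:
move_arm --pt "0 0 0 0 0 0" --pt "0 0 0 0 0 0" --pt "0 0 0 0 0 0" --pt "0 0 0 0 0 0" --pt "0 0 0 0 0 0" --fingers 0.085

```text
clock: 16.07
position: [0.4677, -0.2209, 0.0228]
orientation: [180.0, -0.0, 86.0]
wrist_force: [-0.7, 0.2, -0.2]
opening: 0.903
grip_force: 0.0
```

Call:
move_arm --pt "0 0 0 0 0 0" --pt "0 0 -0.005 0 0 0" --pt "0 0 -0.02 0 0 0" --pt "0 0 -0.04 0 0 0" --pt "0 0 -0.07 0 0 0"

```text
clock: 16.48
position: [0.4665, -0.2201, 0.0922]
orientation: [-179.8, -0.1, 86.0]
wrist_force: [0.6, -0.3, -0.5]
opening: 0.924
grip_force: 0.0
```

Call:
move_arm --pt "0 0 -0.03 0 0 0" --pt "0 0 -0.07 0 0 0" --pt "0 0 -0.11 0 0 0" --pt "0 0 -0.14 0 0 0" --pt "0 0 -0.14 0 0 0"

```text
clock: 16.9
position: [0.4701, -0.2224, 0.24]
orientation: [179.4, 0.4, 86.0]
wrist_force: [0.4, -0.3, -0.2]
opening: 0.928
grip_force: 0.0
```

```bash
python3 - <<'E'
from plate import *
plate(.028,"w5"); s=robot.read_state(); print(s["position"],s["orientation"],s["wrist_force"])
im=cv2.imread("pics/w5.png"); cv2.imwrite("pics/w5c.png",cv2.resize(im[70:290,180:380],None,fx=3,fy=2.7,interpolation=cv2.INTER_CUBIC))
E
```

```text
[ 330   54   68   69 3643] [ 0.5646 -0.1471  0.028 ] rect [[0.5191, -0.1459], [0.5659, -0.1061], [0.6091, -0.1485], [0.5624, -0.1916]] 45.0
[ 238  118   59  105 5736] [ 0.4675 -0.2207  0.028 ] rect [[0.4434, -0.1659], [0.4995, -0.1698], [0.4942, -0.2765], [0.4332, -0.2721]] 90.0
  hole [266.4 135.5  16. ] [ 0.4696 -0.1845]
[ 0.46907125 -0.22175022  0.23668042] [179.60257981   0.21828726  86.01069945] [ 0.28324441 -0.06301305 -0.51279521]
```

View pics/w5c.png

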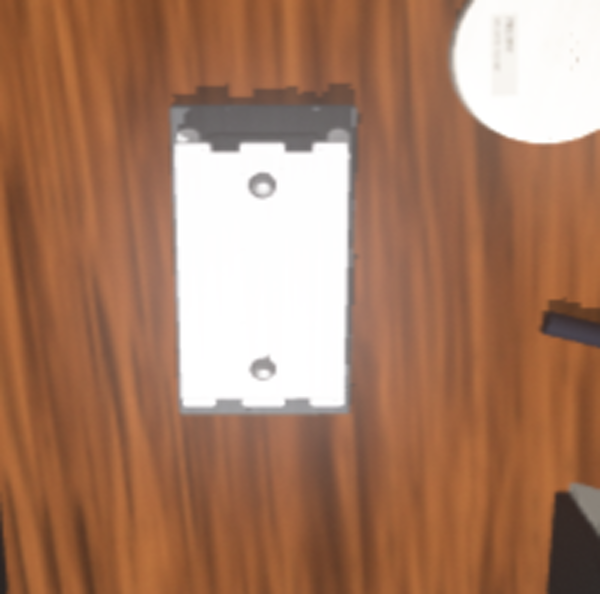

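The plate lies flat on the base with a pin showing in each hole, at crop (262,185) and (262,368). It is square to the foot, and the arm is clear.

```bash
python3 -c "
from cell import robot
print(robot.sign_off())"
```

```text
the job is handed in; nothing more can be done
None
```

The stage plate was pulled from the dock, laid flat on the desk and let go, then taken again across its width and lowered over both pins. It lies flat on the pin base, and I handed the job in at about 17 s; sign-off returned no verdict.

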